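# Push the stuck stopper out of the adapter sleeve

## Robot

A 7-joint arm with a two-finger parallel gripper is mounted at the origin on the work surface. World frame = base frame: x ahead of the robot, y to its left, z up, the work surface at z = 0. Lengths are in m, angles in rad, forces in N, time in s.
With the tool pointing down it reaches from about 0.35 to 0.9 m from the base axis. Payload 8.1 kg.
Tool frame: the origin (TCP) lies at the very end of the fingers, on their centre line; the grasp point (between the pads) lies 19 mm behind it (ctrl.tcp_to_grasp is the distance from the TCP to the grasp point, in m); z points along the fingers, y is the line along which they close (so a half turn about z gives the same grasp; the last joint's range is limited). The gripper opens to 92 mm and grips with 3 to 60 N. Pads are 19 mm wide; open, the fingers measure 130 mm over their backs; the gripper's body (75 mm by 190 mm) begins 47 mm behind the grasp point.
Start: joints at [-1.284, 0.434, 0.025, 1.573, -0.012, 1.134, -0.075], TCP at [0.238, 0.578, 0.227] pointing down, gripper open.
Joint ranges: [-2.62, 2.62], [-0.44, 2.09], [-1.27, 1.32], [0.08, 2.57], [-1.32, 4.46], [0.12, 2], [-2.74, 2.74]. Speed limits (rad/s): [2.22, 2.22, 3.01, 3.01, 3.14, 3.14, 3.14].

## Interface

Orientations are given as a rotation vector (axis times angle).
In Python, from workcell import ctrl gives the robot as it stands.
- The arm moves only by the tool play_rows, never from a script. Its argument "rows" is one flat list of numbers, 7 for each row, row after row: the turn, a rotation vector about the tool's x, y, z in degrees, then the shift along the tool's x, y, z in cm, then the finger opening in cm, from 0 to 9.18. In form: [wx, wy, wz, x, y, z, fingers, wx, wy, wz, x, y, z, fingers, ...]. A call has 1 to 8 rows; each row is the pose to reach, as a shift and turn from the pose commanded when the call began, along the tool's axes at that moment; what a row does not reach only later rows make up. A row lasts 1/10 s, in which the tool goes at most 50 mm and 8.59 degrees, less where a joint would pass 70% of its speed; a pose out of reach is approached as far as the arm can. A call with a gripper value outside its range is refused whole. The fingers move at their own pace and stop on an object; "grip_force" is the grip in N (left out, the last holds). Time passes only in rows, so rows that repeat a pose let the fingers close. It gives the time, the measured TCP pose, the force, the opening and the grip force at its end, in the units of the state.
- ctrl.sense(): the state, without advancing time (a new reading comes with each control period).
- ctrl.snapshot(name): name is "scene" or "top" or "wrist"; returns a dict with "img" (480x640x3 uint8, red, green, blue), "mtx" (3x3 intrinsics, pixels), "origin" and "attitude" of the camera in the world; the wrist camera has in their place "tool_from_camera" (4x4, takes a point from camera to tool coordinates, whose origin is the TCP and whose axes are the flange's). Camera axes: x right, y up, looking along -z (the intrinsics and any distortion apply to the point x, -y, -z); pixel columns grow to the right and rows downward; lengths in m; the calibration is good to about 2 mm. A picture is of the moment at which its call begins: read the wrist's pose just before it. There is no depth.
- ctrl.job_done(): hands the job in; it is judged then, once.
The state is a dict: "t": time; "joint_pos": joint angles; "dq": joint speeds; "joint_torque": joint torques, N m; "tcp_pos": TCP position; "ee_rot": TCP orientation; "force": force on the tool from outside, world axes, zero at the start; "wrist_torque": the same for the moment, N m; "width": finger opening in m; "gripper_force": force on a finger pad.
Only numpy, scipy, OpenCV 4.12 (cv2) and the standard library are available. Lean on these libraries where they do the work, as an engineer would, in place of code of your own. Each camera call takes 0.05 s, during which the arm holds its last target. There are 200 camera calls.

## Task

A stopper is stuck inside the upright metal adapter sleeve of the clearing stand. Take the push rod from its block, put it in at the top of the sleeve and push the stopper slowly out of the bottom so that it drops into the tray below, never pressing with the rod harder than about 20 N, because the rubber lip gives way only slowly. Then draw the rod out, stand it back in its block and let go, leaving the bottle, tube rack and beaker where they are.

Things in the scene. Friction and masses are not known exactly. Their poses are not given: they have to be found in the camera images.
- clearing_stand: Fixed grey stand: open square tray 100 x 100 mm, rim 24 mm high, with a grey post (24 x 44 mm, 128 mm high, centred 62 mm to the -x side of the stand) whose arm holds an upright aluminium sleeve over the middle of the tray. Origin: centre of the underside, on the sleeve's axis; z up, turned about z by its yaw.
- sleeve_mouth (a point): Centre of the sleeve's upper opening, 134 mm above the bench, on the bore axis. The top 12 mm is a guide bush, 42 mm outside, hole 18 mm across; below it the bore is 24 mm across.
- sleeve_foot (a point): Centre of the sleeve's lower opening, 64 mm above the bench, straight below the mouth.
- lips (a point): Centre of four rubber lips inside the bore, 6 to 12 mm above the sleeve's foot, 18 mm apart; they hold the stopper. For the first 5 mm of push they only creep apart, 1 or 2 mm/s at most; anything quicker drives the force past 20 N. The push that makes them creep differs from run to run (4 to 12 N). The force eases when the push pauses. Then the stopper slides on more easily.
- tray_floor (a point): Centre of the tray's inner floor, 5 mm above the bench, under the sleeve; inner floor 90 x 90 mm.
- slug: The stopper: grey, round, 23 mm tall, 22 mm across the middle, tapering to 14 mm at the bottom and 18 mm at the top; about 20 g. Origin: centre of its bottom. It starts stuck upright in the sleeve on the lips, its top about 39 mm below the sleeve's mouth. It comes free after 12 to 20 mm of push, at the latest when the rod tip is level with the sleeve's foot.
- rod: Push rod standing upright and loose in its block: steel shaft 14 mm across and 115 mm long with a flat, slightly chamfered tip, then a black round handle 24 mm across and 50 mm long; 165 mm overall, about 150 g. Origin: centre of the tip (its lower end); z along the rod to the handle. The handle's middle is 140 mm from the tip.
- rod_tip (a point): Centre of the rod's lower end.
- rod_block: Fixed white block 70 x 70 x 55 mm with one blind hole 19 mm across and 47 mm deep in the middle of its top; the rod stands in it on the hole's floor, its tip 8 mm above the bench. Origin: centre of the underside.
- rod_block_hole0 (a point): Centre of the hole's mouth, on the block's top, 55 mm above the bench.
- bottle: Bystander: amber bottle 48 mm across, 95 mm tall. Origin: centre of its underside.
- tube_rack: Bystander: white rack 50 x 100 mm with capped sample tubes, 70 mm tall. Origin: centre of its underside.
- beaker: Bystander: open glass beaker 60 mm across, 70 mm tall. Origin: centre of its underside.
Things that resemble listed ones, but are neither listed nor needed, are in the scene too. What is shaped like the rod_block but blue or pink is not meant. There is more than one size of the rod; the job needs the middle-sized.

How it is judged:
On the way, in this order (a step that is already met when the one before it is completed fails the run):
1. the rod is in the sleeve from above and its tip presses on the stopper (horizontal distance between rod_tip and sleeve_mouth below 0.008 m and z of rod_tip in the frame of sleeve_mouth below -0.02 m and height (world z) of rod_tip above 0.07 m and contact force between rod and slug above 1.5 N), for 0.05 s.
2. the stopper has dropped into the tray while the rod is through the sleeve (x of slug in the frame of tray_floor between -0.045 and 0.045 m and y of slug in the frame of tray_floor between -0.045 and 0.045 m and z of slug in the frame of tray_floor below 0.03 m and z of rod_tip in the frame of sleeve_mouth below -0.03 m and horizontal distance between rod_tip and sleeve_mouth below 0.008 m), for 0.1 s.
At the end, for the whole second after the job is handed in: The stopper lies at rest in the tray (its bottom centre within 45 mm of the tray's middle in the tray's x and y and less than 30 mm above its floor), and the rod stands at rest in its block, tip at the hole's floor (within 6 mm of it, and 8 mm of the hole's axis), upright within 0.15 rad, released (x of slug in the frame of tray_floor between -0.045 and 0.045 m and y of slug in the frame of tray_floor between -0.045 and 0.045 m and z of slug in the frame of tray_floor below 0.03 m and linear speed of each of slug, rod below 0.03 m/s and horizontal distance between rod_tip and rod_block_hole0 below 0.008 m and z of rod_tip in the frame of rod_block below 0.014 m and angle between rod's own z axis and vertical below 0.15 rad); the robot touches nothing.
It fails at once if the rod presses on the stopper with more than 20 N (contact force between rod and slug above 20 N).
It fails at once if the rod presses on the stand or sleeve with more than 20 N (contact force between rod and clearing_stand above 20 N).
It fails at once if a bystander is moved more than 20 mm (distance of any of bottle, tube_rack, beaker from where it was at the start of the episode above 0.02 m).
It also fails if it takes over 72 s, if anything falls off the work surface, if the arm or the gripper's body presses on something with over 40 N, if the wrist force passes 120 N, or if a joint passes its speed limit or range.

## Working session

There is one attempt and no reset: what is moved stays moved. The work goes in short steps, Python scripts to look and compute and a tool call to move; the robot and the scene stay as the last step left them, time stands still between calls to the robot, and variables do not carry over. Pictures are saved under pics/ and viewed, at most 10 in all, crops included, and the job is handed in when it is done.

Besides the shell and the picture viewer there is one more tool, called after "Call:" as name(argument=value, ...) on one line, values as JSON. play_rows: Moves the arm, as the interface text tells. Its arguments: {"type":"object","properties":{"rows":{"type":"array","items":{"type":"number"}},"grip_force":{"type":"number"}},"required":["rows"]}

```bash
mkdir -p pics
cat > h.py <<'E'
import numpy as np,cv2
from workcell import ctrl
from scipy.spatial.transform import Rotation as R
def snap(n,f):
    s=ctrl.snapshot(n); cv2.imwrite('pics/'+f,s['img'][:,:,::-1]); np.savez('pics/'+f+'.npz',**{k:v for k,v in s.items()}); return s
def ray(s,u,v):
    K=np.array(s['mtx']); d=np.linalg.inv(K)@[u,v,1]; d=np.array([d[0],-d[1],-d[2]])
    A=np.array(s['attitude']); 
    if A.shape!=(3,3): A=R.from_rotvec(A).as_matrix()
    return np.array(s['origin']),A@d
def at(s,u,v,z):
    o,d=ray(s,u,v); return o+d*(z-o[2])/d[2]
E
python3 - <<'E'
from h import *
for n in('scene','top'):
    s=snap(n,n+'1.png'); print({k:v for k,v in s.items() if k!='img'})
print(ctrl.sense(),ctrl.tcp_to_grasp)
E
```

```text
{'mtx': array([[584.90627952,   0.        , 327.74178229],
       [  0.        , 584.90627952, 237.1115469 ],
       [  0.        ,   0.        ,   1.        ]]), 'origin': array([1.37799061, 0.42116599, 0.78086309]), 'attitude': array([0.60009328, 0.9522268 , 1.870817  ])}
{'mtx': array([[504.62042622,   0.        , 317.76024578],
       [  0.        , 504.62042622, 234.67799826],
       [  0.        ,   0.        ,   1.        ]]), 'origin': array([ 0.36239276, -0.01513025,  1.16094302]), 'attitude': array([ 0.14876797, -0.11069764, -1.55993642])}
{'t': 0.1, 'joint_pos': array([-1.28360465,  0.43511236,  0.02497506,  1.57399198, -0.01158377,
        1.13399945, -0.07512722]), 'dq': array([-8.73813075e-04, -2.78655591e-04,  3.96928220e-04, -2.71437229e-03,
        9.61155677e-05, -1.79872703e-03,  6.23029591e-04]), 'joint_torque': array([ 2.81781926e-03, -6.69124317e+01,  9.87727605e-01, -3.15148151e+01,
       -6.06586388e-02,  3.74586554e-02,  5.52020697e-05]), 'tcp_pos': array([0.23738054, 0.57767909, 0.22605437]), 'ee_rot': array([-6.08529975e-01, -3.08196297e+00,  2.13712997e-03]), 'force': array([0.92438921, 0.546661  , 0.18647663]), 'wrist_torque': array([-0.05330079, -0.00825914, -0.03586892]), 'gripper_force': 0.0, 'width': 0.09170808271845618} 0.0188
```

View pics/scene1.png

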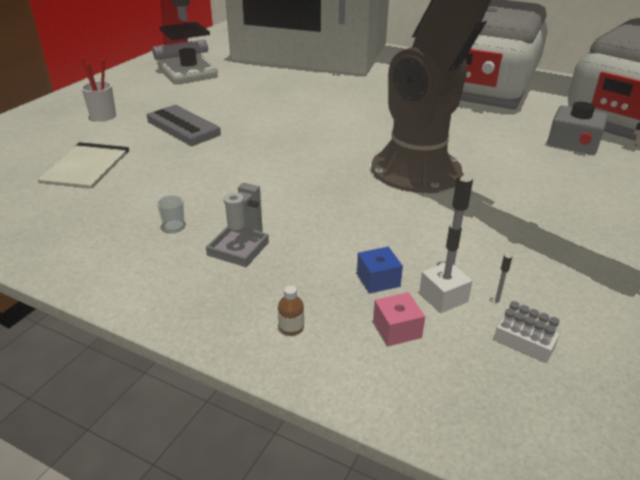

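View pics/top1.png

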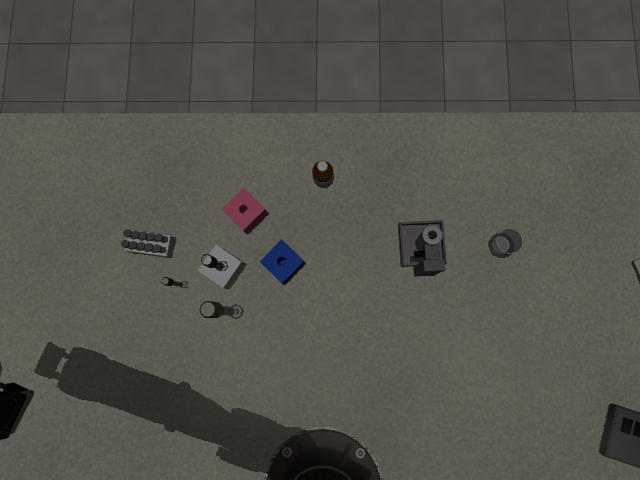

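Candidates for the rod, in top view: one in the white block (209,260), a larger one (208,309) and a small one (168,281), both standing on the bench. Blocks: white (220,266), pink (244,210) and blue (283,262). I choose the middle-sized rod in the white block and will check it in a crop.

Run:
```python
from h import *
a=cv2.imread('pics/top1.png'); b=cv2.imread('pics/scene1.png')
f=lambda i,x,y,w,h:cv2.resize(i[y:y+h,x:x+w],(400,300),interpolation=cv2.INTER_CUBIC)
cv2.imwrite('pics/c1.png',np.vstack([np.hstack([f(a,150,230,100,75),f(a,380,205,100,75)]),np.hstack([f(b,400,170,200,150),f(b,180,170,120,90)])]))
```

```text
(no output)
```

View pics/c1.png

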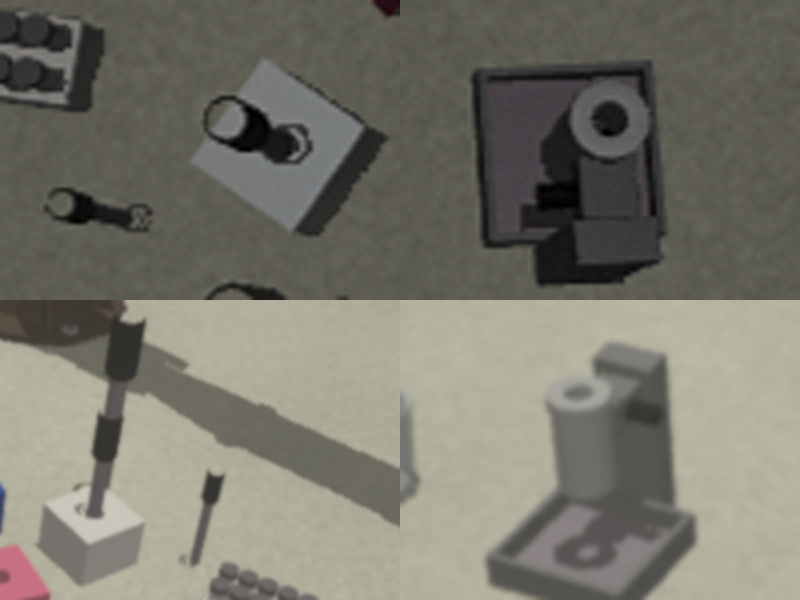

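```bash
cat >> h.py <<'E'
def tri(*obs):
    A=0;b=0
    for s,u,v in obs:
        o,d=ray(s,u,v); d/=np.linalg.norm(d); P=np.eye(3)-np.outer(d,d); A=A+P; b=b+P@o
    return np.linalg.solve(A,b)
E
python3 - <<'E'
from h import *
T=dict(np.load('pics/top1.png.npz'));S=dict(np.load('pics/scene1.png.npz'))
print('rodtop',at(T,208,260.3,.173),at(S,453.5,228,.173))
print('block',at(T,219.6,266,.055))
print('mouth',at(T,432.3,234.3,.134),at(S,233.7,197.9,.134),tri((T,432.3,234.3),(S,233.7,197.9)))
c=[(474,72),(652,62),(664,243),(486,245)]
C=np.array([at(T,380+(u-400)/4,205+v/4,.024)[:2] for u,v in c]);print('tray',C,C.mean(0))
for n,u,v,z in[('big',208,309,.24),('small',167,281,.12),('bottle',322,167,.095),('beak',513,240,.07),('rack',147,240,.07),('post',618-400,241,.128)]:
    if n=='post':u,v=380+u/4,205+v/4
    print(n,at(T,u,v,z))
B=[(265,58),(365,127),(293,232),(191,160)]
print(np.array([at(T,150+u/4,230+v/4,.055)[:2] for u,v in B]))
s=ctrl.sense();print(R.from_rotvec(s['ee_rot']).as_matrix().round(3), ctrl.snapshot('wrist')['tool_from_camera'])
E
```

```text
rodtop [0.47475118 0.22645286 0.173     ] [0.48213342 0.23137416 0.173     ]
block [0.47566863 0.22896382 0.055     ]
mouth [ 0.5356722  -0.22458919  0.134     ] [ 0.53597694 -0.22087287  0.134     ] [ 0.53505934 -0.22339372  0.13314313]
tray [[ 0.58004204 -0.17093062]
 [ 0.58628901 -0.27222342]
 [ 0.48268078 -0.27563409]
 [ 0.48091372 -0.17593728]] [ 0.53248139 -0.22368135]
big [0.37826388 0.20608033 0.24      ]
small [0.43708459 0.3230136  0.12      ]
bottle [0.69060323 0.00362962 0.095     ]
beak [ 0.53478744 -0.41139415  0.07      ]
rack [0.53065307 0.38898615 0.07      ]
post [ 0.47255414 -0.22846805  0.128     ]
[[0.52363467 0.23842906]
 [0.48540249 0.18125274]
 [0.42730376 0.21892966]
 [0.46649251 0.27710997]]
[[-0.925  0.38  -0.   ]
 [ 0.38   0.925 -0.001]
 [-0.    -0.001 -1.   ]] [[-6.73807559e-04  9.57464756e-01  2.88549454e-01  7.81482152e-02]
 [ 9.99999762e-01  6.87182008e-04  5.49467165e-05  8.94604880e-04]
 [-1.45676449e-04  2.88549423e-01 -9.57464991e-01 -1.58058376e-01]
 [ 0.00000000e+00  0.00000000e+00  0.00000000e+00  1.00000000e+00]]
```

The crop shows the white block holding a rod clearly larger than the small one and smaller than the large one, with its handle top at (208,260). The sleeve mouth is at (432,234). First move: above the rod, slightly raised.

Call:
play_rows(rows=[0,0,0,-8,-5,-4,9,0,0,0,-17,-11,-5,9,0,0,0,-26,-17,-5,9,0,0,0,-35.3,-23.3,-5,9,0,0,0,-35.3,-23.3,-5,9,0,0,0,-35.3,-23.3,-5,9,0,0,0,-35.3,-23.3,-5,9,0,0,0,-35.3,-23.3,-5,9], grip_force=40)

```text
t: 0.95
tcp_pos: [0.4602, 0.2502, 0.2752]
ee_rot: [-0.608, -3.082, -0.0]
force: [1.0, 0.5, -0.7]
width: 0.09
gripper_force: 0.0
```

Call:
play_rows(rows=[0,0,0,0,0,0,9,0,0,0,0,0,0,9,0,0,0,0,0,0,9])

```text
t: 1.25
tcp_pos: [0.4588, 0.2531, 0.2748]
ee_rot: [-0.606, -3.082, -0.0]
force: [-0.7, 0.7, 0.2]
width: 0.09
gripper_force: 0.0
```

Run:
```python
from h import *
s0=ctrl.sense();s=snap('wrist','w1.png');np.savez('pics/w1s.npz',**s0)
print(s0['tcp_pos'],s0['ee_rot'],s0['joint_pos'],s['mtx'])
```

```text
[0.4587636  0.25312051 0.27481674] [-6.06256132e-01 -3.08170739e+00 -2.04001962e-04] [-0.75318393  0.22848126  0.18261932  1.75682545 -0.04558716  1.16083508
  0.62529403] [[367.8362332    0.         324.40518923]
 [  0.         367.8362332  245.65444732]
 [  0.           0.           1.        ]]
```

View pics/w1.png

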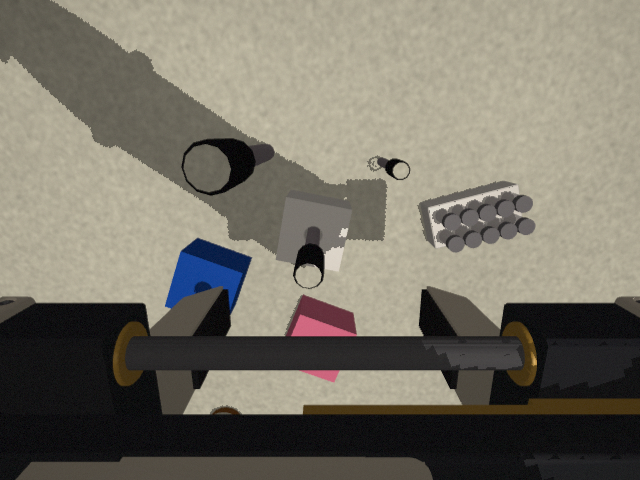

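The wrist view shows the rod's handle top at about (309,275) in the white block, the blue block to the left and the pink one ahead.

```bash
cat >> h.py <<'E'
def wcam(s,st):
    M=np.array(s['tool_from_camera']); Rt=R.from_rotvec(st['ee_rot']).as_matrix()
    return dict(mtx=s['mtx'],origin=Rt@M[:3,3]+st['tcp_pos'],attitude=Rt@M[:3,:3])
def shift(target,st=None):
    st=st or ctrl.sense(); return (R.from_rotvec(st['ee_rot']).as_matrix().T@(np.array(target)-st['tcp_pos'])*100).round(2)
E
python3 - <<'E'
from h import *
s=dict(np.load('pics/w1.png.npz'));st=dict(np.load('pics/w1s.npz'));w=wcam(s,st)
T=dict(np.load('pics/top1.png.npz'))
print(at(w,309,275,.173),tri((w,309,275),(T,208.2,260.3)),at(w,313,233,.055))
C=[(286,190),(352,208),(338,271),(276,256)]
print('block',np.mean([at(w,u,v,.055) for u,v in C],0))
print(at(w,207,167,.2))
print(shift([.475,.228,.2]),shift([.475,.228,.129]))
E
```

```text
[0.4761891 0.2343354 0.173    ] [0.47854805 0.23068684 0.15927637] [0.47440757 0.23457852 0.055     ]
block [0.47356558 0.23499803 0.055     ]
[0.37677988 0.20884725 0.2       ]
[-2.49 -1.73  7.48] [-2.49 -1.73 14.58]
```

Call:
play_rows(rows=[0,0,0,-1.2,-0.7,3,9,0,0,0,-2.35,-1.4,6,9,0,0,0,-2.35,-1.4,7,9,0,0,0,-2.35,-1.4,7,9,0,0,0,-2.35,-1.4,7,9,0,0,0,-2.35,-1.4,7,9])

```text
t: 1.9
tcp_pos: [0.4762, 0.2316, 0.2064]
ee_rot: [0.606, 3.081, 0.003]
force: [-0.1, 0.8, 0.5]
width: 0.0895
gripper_force: 0.0
```

Run:
```python
from h import *
s0=ctrl.sense();s=snap('wrist','w2.png');np.savez('pics/w2s.npz',**s0)
print(s0['tcp_pos'],s0['ee_rot'],ctrl.sense()['tcp_pos'])
i=s['img'][150:450,150:550][:,:,::-1];cv2.imwrite('pics/w2c.png',cv2.resize(i,(800,600)))
```

```text
[0.4762098  0.23162752 0.20644018] [6.06084342e-01 3.08125474e+00 2.85279800e-03] [0.47628283 0.23134085 0.20636464]
```

View pics/w2c.png

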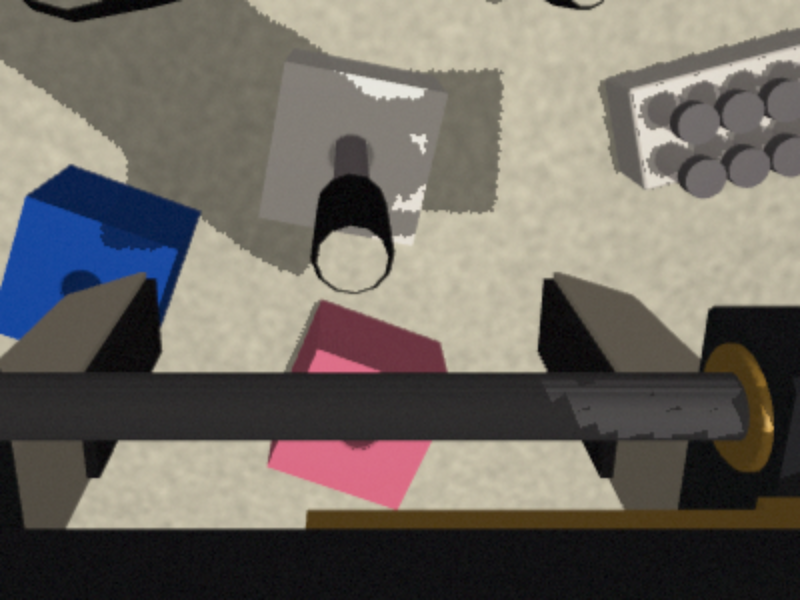

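The crop shows the handle top centred between the fingers at crop (352,258), which is image (326,279).

Run:
```python
from h import *
s=dict(np.load('pics/w2.png.npz'));st=dict(np.load('pics/w2s.npz'));w=wcam(s,st)
p=at(w,326,279,.173);print(p)
C=[(286,63),(448,95),(415,243),(260,218)]
print('block',np.mean([at(w,150+u/2,150+v/2,.055) for u,v in C],0))
print(shift([p[0],p[1],.129]))
```

```text
[0.47603748 0.23367626 0.173     ]
block [0.47705507 0.2341947  0.055     ]
[0.12 0.19 7.74]
```

Call:
play_rows(rows=[0,0,0,0.1,0.2,2.5,9,0,0,0,0.1,0.2,5,9,0,0,0,0.1,0.2,7.5,7,0,0,0,0.1,0.2,7.75,5,0,0,0,0.1,0.2,7.75,4,0,0,0,0.1,0.2,7.75,3,0,0,0,0.1,0.2,7.75,2.5,0,0,0,0.1,0.2,7.75,1.5], grip_force=40)

```text
t: 2.75
tcp_pos: [0.4763, 0.2328, 0.1286]
ee_rot: [0.608, 3.081, 0.002]
force: [-1.3, 0.3, -0.1]
width: 0.0464
gripper_force: 0.0
```

Call:
play_rows(rows=[0,0,0,0,0,0,1,0,0,0,0,0,0,1,0,0,0,0,0,0,1,0,0,0,0,0,0,1])

```text
t: 3.15
tcp_pos: [0.4759, 0.2325, 0.1277]
ee_rot: [0.609, 3.082, 0.0]
force: [0.3, -0.1, 1.6]
width: 0.0238
gripper_force: 40.0
```

Call:
play_rows(rows=[0,0,0,0,0,-1,1,0,0,0,0,0,-3,1,0,0,0,0,0,-6,1,0,0,0,0,0,-9,1,0,0,0,0,0,-12,1,0,0,0,0,0,-15,1,0,0,0,0,0,-17,1,0,0,0,0,0,-17,1])

```text
t: 3.95
tcp_pos: [0.477, 0.2329, 0.3009]
ee_rot: [0.608, 3.078, 0.006]
force: [-0.2, 0.3, -1.9]
width: 0.0236
gripper_force: 40.0
```

Run:
```python
from h import *
s=ctrl.sense();print(s['tcp_pos'],s['ee_rot'],s['force'],s['width'],s['wrist_torque']); print(shift([.528,-.12,.31]),shift([.535,-.2235,.31]))
```

```text
[0.476972   0.23293604 0.30091643] [0.60811545 3.07836883 0.00582493] [-0.21931532  0.32394397 -1.89712118] 0.023561841766209964 [-0.01964755 -0.03020979 -0.00387684]
[-18.14 -30.7   -0.99] [-22.73 -40.    -1.02]
```

Call:
play_rows(rows=[0,0,0,-3,-4,0,1,0,0,0,-6,-9,0,1,0,0,0,-9,-14,0,1,0,0,0,-12,-19,0,1,0,0,0,-15,-24,0,1,0,0,0,-18,-29,0,1,0,0,0,-20,-34,0,1,0,0,0,-20,-34,0,1])

```text
t: 4.75
tcp_pos: [0.5307, -0.1605, 0.2967]
ee_rot: [-0.61, -3.081, 0.001]
force: [0.7, -0.4, -1.2]
width: 0.0233
gripper_force: 40.0
```

Call:
play_rows(rows=[0,0,0,0,0,0,1,0,0,0,0,0,0,1,0,0,0,0,0,0,1,0,0,0,0,0,0,1])

```text
t: 5.15
tcp_pos: [0.5316, -0.1564, 0.2972]
ee_rot: [-0.605, -3.082, -0.001]
force: [0.8, 0.1, -1.2]
width: 0.0234
gripper_force: 40.0
```

Run:
```python
from h import *
s0=ctrl.sense();s=snap('wrist','w3.png');np.savez('pics/w3s.npz',**s0)
print(s0['tcp_pos'],s0['ee_rot'],s0['joint_pos'],ctrl.sense()['tcp_pos'],s0['force'])
i=s['img'][50:350,120:520][:,:,::-1];cv2.imwrite('pics/w3c.png',cv2.resize(i,(800,600),interpolation=cv2.INTER_CUBIC))
```

```text
[ 0.53159769 -0.15638493  0.2971948 ] [-6.04688063e-01 -3.08209179e+00 -9.03171591e-04] [-0.14763354  0.27276696  0.44031925  1.66719412 -0.12268866  1.22972458
  1.50297922] [ 0.53168447 -0.15646608  0.2973309 ] [ 0.76671736  0.13090599 -1.23325107]
```

View pics/w3c.png

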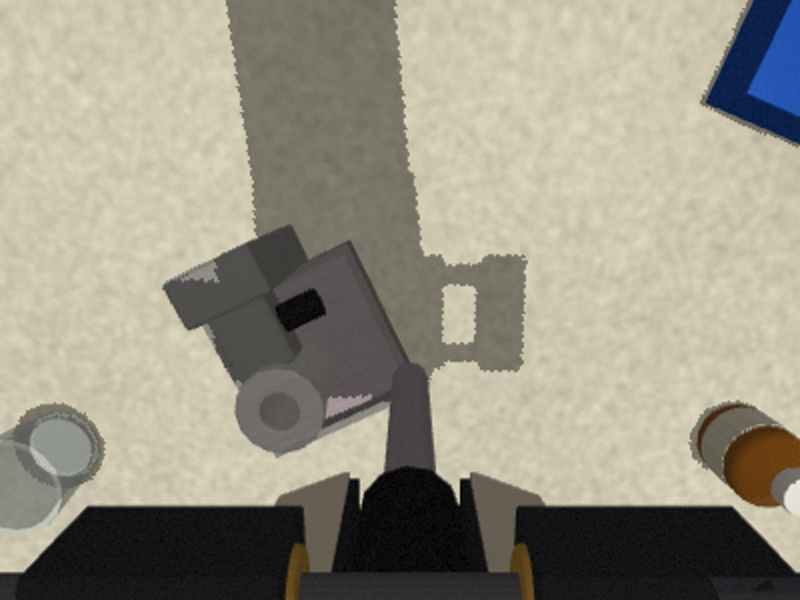

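The crop shows the sleeve mouth centred at crop (280,411), image (260,255.5), and the held rod's tip edge at crop (410,363), image (325,231.5).

Run:
```python
from h import *
s=dict(np.load('pics/w3.png.npz'));st=dict(np.load('pics/w3s.npz'));w=wcam(s,st)
Rt=R.from_rotvec(st['ee_rot']).as_matrix()
m=at(w,260,255.5,.134);print('mouth',m)
for z in(.1775,):
    t=at(w,325,231.5,z)-Rt[:,0]*.0067;print('tip',t,Rt.T@(t-st['tcp_pos']))
print('shift cm',(Rt.T@(m-t)*100))
# radius checks: outer ring 236..324 px crop, 368..455
print([at(w,120+u/2,50+v/2,.134)[:2] for u,v in((235,411),(325,411),(280,366),(280,455))])
T=dict(np.load('pics/top1.png.npz'));print(tri((w,260,255.5),(T,432.3,234.3)))
```

```text
mouth [ 0.53543725 -0.22089231  0.134     ]
tip [ 0.53271535 -0.15532675  0.17749438] [-0.00073547  0.00135161  0.11970043]
shift cm [-2.73301797 -5.96950032  4.34462959]
[array([ 0.52760557, -0.24003607]), array([ 0.54326951, -0.20174716]), array([ 0.51605606, -0.21180414]), array([ 0.55509489, -0.23011012])]
[ 0.54114822 -0.22963884  0.10634149]
```

Call:
play_rows(rows=[0,0,0,-0.9,-2,0,1,0,0,0,-1.8,-4,0,1,0,0,0,-2.7,-5.95,0,1,0,0,0,-2.73,-5.97,1.5,1,0,0,0,-2.73,-5.97,3,1,0,0,0,-2.73,-5.97,3,1,0,0,0,-2.73,-5.97,3,1,0,0,0,-2.73,-5.97,3,1])

```text
t: 6.0
tcp_pos: [0.5347, -0.2233, 0.2684]
ee_rot: [0.607, 3.081, 0.0]
force: [-0.6, -0.1, -0.1]
width: 0.0233
gripper_force: 40.0
```

Run:
```python
from h import *
s0=ctrl.sense();s=snap('wrist','w4.png');np.savez('pics/w4s.npz',**s0)
print(s0['tcp_pos'],s0['ee_rot'],ctrl.sense()['tcp_pos'],s0['force'])
S=snap('scene','s4.png');T=snap('top','t4.png')
a=cv2.resize(s['img'][170:320,225:425],(800,600),interpolation=cv2.INTER_CUBIC)
b=cv2.resize(S['img'][150:270,190:290],(400,480),interpolation=cv2.INTER_CUBIC)
c=np.zeros((480,800,3),np.uint8);c[:,400:]=b;c[:300,:400]=cv2.resize(a,(400,300))
cv2.imwrite('pics/w4c.png',a[:,:,::-1]);cv2.imwrite('pics/s4c.png',b[:,:,::-1])
```

```text
[ 0.53465953 -0.22328775  0.26844442] [6.06857838e-01 3.08119821e+00 5.39979299e-05] [ 0.53466469 -0.22343052  0.26846717] [-0.61700272 -0.13008524 -0.12874795]
```

View pics/w4c.png

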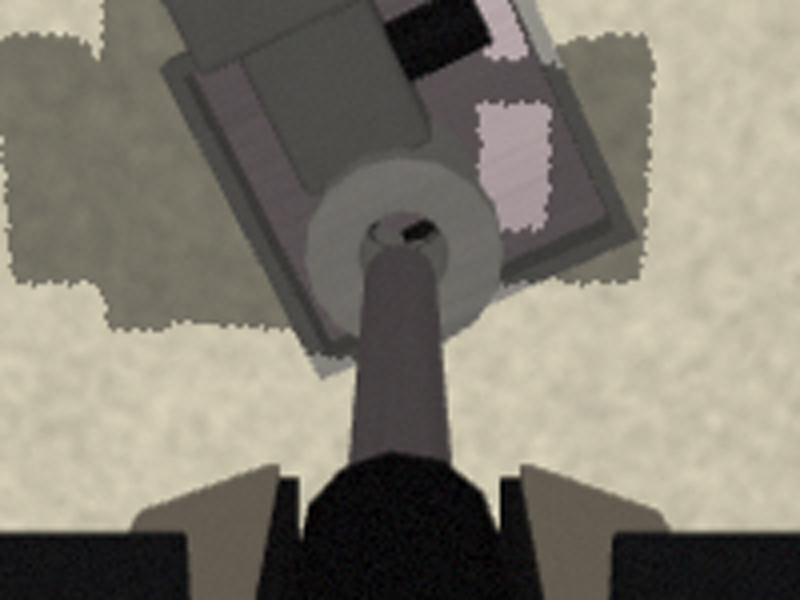

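View pics/s4c.png

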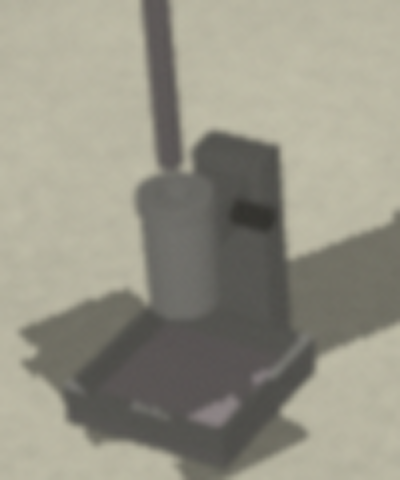

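The wrist crop shows the ring and hole centred at crop (403.5,252), with the tip edge at (400,243). In the scene crop the tip hovers just above the mouth.

Run:
```python
from h import *
s=dict(np.load('pics/w4.png.npz'));st=dict(np.load('pics/w4s.npz'));w=wcam(s,st)
Rt=R.from_rotvec(st['ee_rot']).as_matrix()
m=at(w,325.9,233,.134);print('mouth',m)
t=at(w,325,230.75,.1487)-Rt[:,0]*.0067;print('tip',t,Rt.T@(t-st['tcp_pos']))
print('shift cm',(Rt.T@(m-t)*100))
S=dict(np.load('pics/s4.png.npz'))
f=lambda u,v:(190+u/4,150+v/4)
# scene: mouth ring centre (178,195)? ; tip bottom edge (171,173)
M=at(S,*f(176,196),.134);t2=at(S,*f(171,166),.1487);print(M,t2,Rt.T@(M-t2)*100)
```

```text
mouth [ 0.53482455 -0.22103111  0.134     ]
tip [ 0.53544391 -0.2221143   0.14870785] [-0.00014051  0.00135142  0.11973718]
shift cm [0.10010838 0.07635158 1.47068919]
[ 0.53928212 -0.21784326  0.134     ] [ 0.53515929 -0.22240569  0.1487    ] [-0.20676067  0.57811528  1.47039705]
```

Call:
play_rows(rows=[0,0,0,0.1,0.09,0,1,0,0,0,0.1,0.09,0.5,1,0,0,0,0.1,0.09,1,1,0,0,0,0.1,0.09,1.25,1,0,0,0,0.1,0.09,1.45,1,0,0,0,0.1,0.09,1.55,1,0,0,0,0.1,0.09,1.65,1,0,0,0,0.1,0.09,1.7,1])

```text
t: 6.95
tcp_pos: [0.5336, -0.2225, 0.2506]
ee_rot: [0.609, 3.082, 0.0]
force: [-0.3, -0.5, -1.6]
width: 0.0237
gripper_force: 40.0
```

Run:
```python
from h import *
s=ctrl.sense();print(s['tcp_pos'],s['force'],s['wrist_torque'])
```

```text
[ 0.53358167 -0.22250336  0.25056967] [-0.29108305 -0.48248055 -1.64260001] [ 0.01728003 -0.06794273  0.00352329]
```

Call:
play_rows(rows=[0,0,0,0,0,0.2,1,0,0,0,0,0,0.4,1,0,0,0,0,0,0.6,1,0,0,0,0,0,0.8,1,0,0,0,0,0,1.0,1,0,0,0,0,0,1.2,1,0,0,0,0,0,1.4,1,0,0,0,0,0,1.5,1])

```text
t: 7.75
tcp_pos: [0.5335, -0.2224, 0.2353]
ee_rot: [-0.609, -3.082, -0.0]
force: [-0.0, -0.3, -1.0]
width: 0.0233
gripper_force: 40.0
```

Call:
play_rows(rows=[0,0,0,0,0,0.2,1,0,0,0,0,0,0.4,1,0,0,0,0,0,0.6,1,0,0,0,0,0,0.8,1,0,0,0,0,0,1.0,1,0,0,0,0,0,1.2,1,0,0,0,0,0,1.3,1,0,0,0,0,0,1.3,1])

```text
t: 8.55
tcp_pos: [0.5334, -0.2224, 0.2224]
ee_rot: [-0.609, -3.082, -0.0]
force: [-0.6, -0.2, -1.8]
width: 0.0234
gripper_force: 40.0
```

Run:
```python
from h import *
s=ctrl.sense();print(s['tcp_pos'],s['force'],s['wrist_torque'])
```

```text
[ 0.53344236 -0.22242934  0.22238963] [-0.57881542 -0.18889314 -1.83363588] [-0.04108774  0.00206238  0.02458413]
```

Call:
play_rows(rows=[0,0,0,0,0,0.1,1,0,0,0,0,0,0.2,1,0,0,0,0,0,0.3,1,0,0,0,0,0,0.4,1,0,0,0,0,0,0.45,1,0,0,0,0,0,0.48,1,0,0,0,0,0,0.5,1,0,0,0,0,0,0.51,1])

```text
t: 9.35
tcp_pos: [0.5336, -0.2224, 0.2175]
ee_rot: [0.609, 3.082, 0.0]
force: [0.6, 0.4, -1.6]
width: 0.0236
gripper_force: 40.0
```

Call:
play_rows(rows=[0,0,0,0,0,0.02,1,0,0,0,0,0,0.04,1,0,0,0,0,0,0.06,1,0,0,0,0,0,0.08,1,0,0,0,0,0,0.1,1,0,0,0,0,0,0.11,1,0,0,0,0,0,0.12,1,0,0,0,0,0,0.13,1])

```text
t: 10.15
tcp_pos: [0.5335, -0.2224, 0.2162]
ee_rot: [0.609, 3.082, 0.0]
force: [-0.0, -0.3, -1.1]
width: 0.0231
gripper_force: 40.0
```

Tip at about 96.5 mm. Now creep at roughly 1 mm/s, watching the force.

Call:
play_rows(rows=[0,0,0,0,0,0.01,1,0,0,0,0,0,0.02,1,0,0,0,0,0,0.03,1,0,0,0,0,0,0.04,1,0,0,0,0,0,0.05,1,0,0,0,0,0,0.06,1,0,0,0,0,0,0.07,1,0,0,0,0,0,0.08,1])

```text
t: 10.95
tcp_pos: [0.5336, -0.2224, 0.2153]
ee_rot: [-0.609, -3.082, -0.0]
force: [0.4, 0.6, -1.6]
width: 0.0236
gripper_force: 40.0
```

Call:
play_rows(rows=[0,0,0,0,0,0.01,1,0,0,0,0,0,0.02,1,0,0,0,0,0,0.03,1,0,0,0,0,0,0.04,1,0,0,0,0,0,0.05,1,0,0,0,0,0,0.06,1,0,0,0,0,0,0.07,1,0,0,0,0,0,0.08,1])

```text
t: 11.75
tcp_pos: [0.5335, -0.2225, 0.2146]
ee_rot: [0.609, 3.082, 0.0]
force: [0.4, -0.7, -2.6]
width: 0.0236
gripper_force: 40.0
```

Call:
play_rows(rows=[0,0,0,0,0,0.01,1,0,0,0,0,0,0.02,1,0,0,0,0,0,0.03,1,0,0,0,0,0,0.04,1,0,0,0,0,0,0.05,1,0,0,0,0,0,0.06,1,0,0,0,0,0,0.07,1,0,0,0,0,0,0.08,1])

```text
t: 12.55
tcp_pos: [0.5336, -0.2225, 0.2138]
ee_rot: [0.609, 3.082, 0.0]
force: [0.2, 0.1, -2.0]
width: 0.0236
gripper_force: 40.0
```

Call:
play_rows(rows=[0,0,0,0,0,0.01,1,0,0,0,0,0,0.02,1,0,0,0,0,0,0.03,1,0,0,0,0,0,0.04,1,0,0,0,0,0,0.05,1,0,0,0,0,0,0.06,1,0,0,0,0,0,0.07,1,0,0,0,0,0,0.08,1])

```text
t: 13.35
tcp_pos: [0.5336, -0.2225, 0.2131]
ee_rot: [0.609, 3.082, -0.0]
force: [-1.1, 0.3, 2.2]
width: 0.0231
gripper_force: 40.0
```

Contact: about 4 N above the baseline of −1.6 N.

Call:
play_rows(rows=[0,0,0,0,0,0.01,1,0,0,0,0,0,0.02,1,0,0,0,0,0,0.03,1,0,0,0,0,0,0.04,1])

```text
t: 13.75
tcp_pos: [0.5337, -0.2225, 0.2128]
ee_rot: [0.609, 3.082, 0.0]
force: [-0.3, -0.1, 4.1]
width: 0.0233
gripper_force: 40.0
```

Call:
play_rows(rows=[0,0,0,0,0,0.01,1,0,0,0,0,0,0.02,1,0,0,0,0,0,0.03,1,0,0,0,0,0,0.04,1,0,0,0,0,0,0.05,1])

```text
t: 14.25
tcp_pos: [0.5338, -0.2226, 0.2124]
ee_rot: [0.608, 3.081, -0.0]
force: [-0.4, 0.8, 6.6]
width: 0.0234
gripper_force: 40.0
```

Call:
play_rows(rows=[0,0,0,0,0,0.01,1,0,0,0,0,0,0.02,1,0,0,0,0,0,0.03,1,0,0,0,0,0,0.04,1,0,0,0,0,0,0.05,1,0,0,0,0,0,0.05,1])

```text
t: 14.85
tcp_pos: [0.5338, -0.2226, 0.212]
ee_rot: [0.608, 3.081, -0.0]
force: [-0.6, 0.6, 6.8]
width: 0.0235
gripper_force: 40.0
```

Plateau near 8–9 N. Continuing at about 0.9 mm/s.

Call:
play_rows(rows=[0,0,0,0,0,0.01,1,0,0,0,0,0,0.02,1,0,0,0,0,0,0.03,1,0,0,0,0,0,0.04,1,0,0,0,0,0,0.05,1,0,0,0,0,0,0.06,1,0,0,0,0,0,0.07,1,0,0,0,0,0,0.08,1])

```text
t: 15.65
tcp_pos: [0.5339, -0.2226, 0.2114]
ee_rot: [0.608, 3.081, -0.0]
force: [-0.5, 0.2, 7.3]
width: 0.0232
gripper_force: 40.0
```

Call:
play_rows(rows=[0,0,0,0,0,0.01,1,0,0,0,0,0,0.02,1,0,0,0,0,0,0.03,1,0,0,0,0,0,0.04,1,0,0,0,0,0,0.05,1,0,0,0,0,0,0.06,1,0,0,0,0,0,0.07,1,0,0,0,0,0,0.08,1])

```text
t: 16.45
tcp_pos: [0.534, -0.2227, 0.2107]
ee_rot: [0.608, 3.081, -0.0]
force: [-0.8, -0.3, 9.5]
width: 0.0232
gripper_force: 40.0
```

Call:
play_rows(rows=[0,0,0,0,0,0.01,1,0,0,0,0,0,0.02,1,0,0,0,0,0,0.03,1,0,0,0,0,0,0.04,1,0,0,0,0,0,0.05,1,0,0,0,0,0,0.06,1,0,0,0,0,0,0.07,1,0,0,0,0,0,0.08,1])

```text
t: 17.25
tcp_pos: [0.534, -0.2227, 0.2099]
ee_rot: [0.608, 3.081, -0.0]
force: [-0.6, 0.2, 9.3]
width: 0.0232
gripper_force: 40.0
```

Stable at about 11 N.

Call:
play_rows(rows=[0,0,0,0,0,0.01,1,0,0,0,0,0,0.02,1,0,0,0,0,0,0.03,1,0,0,0,0,0,0.04,1,0,0,0,0,0,0.05,1,0,0,0,0,0,0.06,1,0,0,0,0,0,0.07,1,0,0,0,0,0,0.08,1])

```text
t: 18.05
tcp_pos: [0.5337, -0.2225, 0.2084]
ee_rot: [0.608, 3.082, -0.0]
force: [0.8, -0.1, 3.4]
width: 0.0234
gripper_force: 40.0
```

Call:
play_rows(rows=[0,0,0,0,0,0.01,1,0,0,0,0,0,0.02,1,0,0,0,0,0,0.03,1,0,0,0,0,0,0.04,1,0,0,0,0,0,0.05,1,0,0,0,0,0,0.06,1,0,0,0,0,0,0.07,1,0,0,0,0,0,0.08,1])

```text
t: 18.85
tcp_pos: [0.5335, -0.2224, 0.2075]
ee_rot: [-0.609, -3.082, -0.0]
force: [0.3, 0.2, 1.7]
width: 0.0234
gripper_force: 40.0
```

It yields now. Going faster.

Call:
play_rows(rows=[0,0,0,0,0,0.03,1,0,0,0,0,0,0.06,1,0,0,0,0,0,0.09,1,0,0,0,0,0,0.12,1,0,0,0,0,0,0.15,1,0,0,0,0,0,0.18,1,0,0,0,0,0,0.21,1,0,0,0,0,0,0.24,1])

```text
t: 19.65
tcp_pos: [0.5336, -0.2224, 0.2051]
ee_rot: [0.608, 3.082, 0.0]
force: [0.6, 0.5, 0.5]
width: 0.0236
gripper_force: 40.0
```

Call:
play_rows(rows=[0,0,0,0,0,0.03,1,0,0,0,0,0,0.06,1,0,0,0,0,0,0.09,1,0,0,0,0,0,0.12,1,0,0,0,0,0,0.15,1,0,0,0,0,0,0.18,1,0,0,0,0,0,0.21,1,0,0,0,0,0,0.24,1])

```text
t: 20.45
tcp_pos: [0.5335, -0.2224, 0.2027]
ee_rot: [-0.609, -3.082, -0.0]
force: [0.5, 0.1, 0.5]
width: 0.0234
gripper_force: 40.0
```

Call:
play_rows(rows=[0,0,0,0,0,0.03,1,0,0,0,0,0,0.06,1,0,0,0,0,0,0.09,1,0,0,0,0,0,0.12,1,0,0,0,0,0,0.15,1,0,0,0,0,0,0.18,1,0,0,0,0,0,0.21,1,0,0,0,0,0,0.24,1])

```text
t: 21.25
tcp_pos: [0.5335, -0.2224, 0.2003]
ee_rot: [-0.608, -3.082, -0.0]
force: [0.7, 0.7, 1.4]
width: 0.0234
gripper_force: 40.0
```

Call:
play_rows(rows=[0,0,0,0,0,0.04,1,0,0,0,0,0,0.09,1,0,0,0,0,0,0.14,1,0,0,0,0,0,0.19,1,0,0,0,0,0,0.24,1,0,0,0,0,0,0.29,1,0,0,0,0,0,0.34,1,0,0,0,0,0,0.39,1])

```text
t: 22.05
tcp_pos: [0.5335, -0.2224, 0.1964]
ee_rot: [-0.608, -3.082, -0.0]
force: [-0.7, 0.6, -0.2]
width: 0.0234
gripper_force: 40.0
```

Call:
play_rows(rows=[0,0,0,0,0,0.04,1,0,0,0,0,0,0.09,1,0,0,0,0,0,0.14,1,0,0,0,0,0,0.19,1,0,0,0,0,0,0.24,1,0,0,0,0,0,0.29,1,0,0,0,0,0,0.34,1,0,0,0,0,0,0.39,1])

```text
t: 22.85
tcp_pos: [0.5335, -0.2224, 0.1925]
ee_rot: [-0.609, -3.082, -0.0]
force: [1.0, 0.0, -1.5]
width: 0.0232
gripper_force: 40.0
```

Call:
play_rows(rows=[0,0,0,0,0,0.04,1,0,0,0,0,0,0.09,1,0,0,0,0,0,0.14,1,0,0,0,0,0,0.19,1,0,0,0,0,0,0.24,1,0,0,0,0,0,0.29,1,0,0,0,0,0,0.34,1,0,0,0,0,0,0.39,1])

```text
t: 23.65
tcp_pos: [0.5336, -0.2224, 0.1886]
ee_rot: [0.608, 3.082, 0.0]
force: [-0.5, 0.1, -1.4]
width: 0.0235
gripper_force: 40.0
```

Call:
play_rows(rows=[0,0,0,0,0,0.04,1,0,0,0,0,0,0.09,1,0,0,0,0,0,0.14,1,0,0,0,0,0,0.19,1,0,0,0,0,0,0.24,1,0,0,0,0,0,0.29,1,0,0,0,0,0,0.34,1,0,0,0,0,0,0.39,1])

```text
t: 24.45
tcp_pos: [0.5335, -0.2224, 0.1847]
ee_rot: [0.609, 3.082, 0.0]
force: [-0.1, -1.0, -1.2]
width: 0.0232
gripper_force: 40.0
```

Run:
```python
from h import *
S=snap('scene','s5.png')
b=cv2.resize(S['img'][150:270,190:290],(500,600),interpolation=cv2.INTER_CUBIC)
cv2.imwrite('pics/s5c.png',b[:,:,::-1]);print(ctrl.sense()['force'])
```

```text
[ 0.62025972 -0.12265905 -2.29969104]
```

View pics/s5c.png

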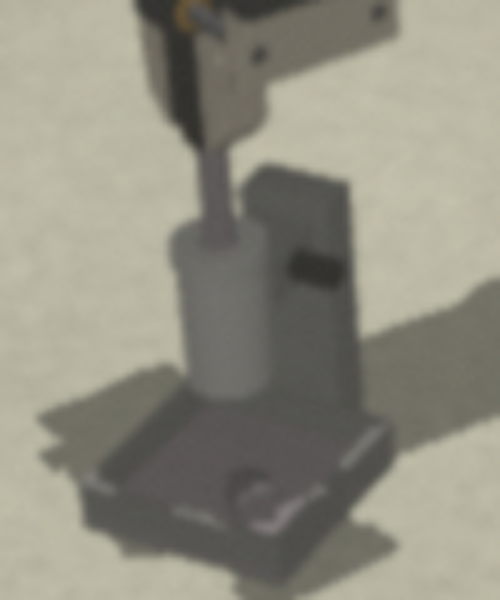

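The stopper lies in the tray at crop (255,495), free of the rod. Drawing the rod out.

Call:
play_rows(rows=[0,0,0,0,0,-1,1,0,0,0,0,0,-3,1,0,0,0,0,0,-5,1,0,0,0,0,0,-7,1,0,0,0,0,0,-9,1,0,0,0,0,0,-11,1,0,0,0,0,0,-12,1,0,0,0,0,0,-12,1])

```text
t: 25.3
tcp_pos: [0.5342, -0.2229, 0.3065]
ee_rot: [0.608, 3.079, -0.0]
force: [0.1, -0.6, -2.6]
width: 0.0234
gripper_force: 40.0
```

Run:
```python
from h import *
s=ctrl.sense();print(s['tcp_pos'],s['ee_rot'],s['force']); print(shift([.4765,.233,.300]))
```

```text
[ 0.53416586 -0.2228852   0.3064759 ] [ 6.08130390e-01  3.07912845e+00 -2.78250711e-04] [ 0.08823682 -0.57106231 -2.55495254]
[22.67 39.97  0.6 ]
```

Call:
play_rows(rows=[0,0,0,2,4,0,1,0,0,0,5,9,0,1,0,0,0,8,14,0,1,0,0,0,11,19,0,1,0,0,0,14,24,0,1,0,0,0,17,29,0,1,0,0,0,20,34,0,1,0,0,0,22,38,0,1])

```text
t: 26.1
tcp_pos: [0.4783, 0.1701, 0.304]
ee_rot: [-0.608, -3.081, 0.001]
force: [1.5, -0.1, -1.1]
width: 0.0233
gripper_force: 40.0
```

Call:
play_rows(rows=[0,0,0,0,0,0,1,0,0,0,0,0,0,1,0,0,0,0,0,0,1,0,0,0,0,0,0,1])

```text
t: 26.5
tcp_pos: [0.4798, 0.1667, 0.3045]
ee_rot: [-0.613, -3.081, 0.001]
force: [-0.5, 0.6, -0.7]
width: 0.0236
gripper_force: 40.0
```

Run:
```python
from h import *
s=ctrl.sense();print(s['tcp_pos'],s['ee_rot'],s['force']); print(shift([.476,.2326,.200]))
```

```text
[0.47979035 0.1667325  0.30451867] [-6.12653147e-01 -3.08106042e+00  1.01964931e-03] [-0.4972599   0.64213204 -0.67938442]
[ 2.87  5.95 10.45]
```

Call:
play_rows(rows=[0,0,0,1,2,0,1,0,0,0,2,4,0,1,0,0,0,2.87,5.95,2,1,0,0,0,2.87,5.95,5,1,0,0,0,2.87,5.95,8,1,0,0,0,2.87,5.95,10,1,0,0,0,2.87,5.95,10,1,0,0,0,2.87,5.95,10,1])

```text
t: 27.3
tcp_pos: [0.4761, 0.2335, 0.2053]
ee_rot: [0.611, 3.081, -0.0]
force: [0.4, -0.0, 0.1]
width: 0.0233
gripper_force: 40.0
```

Call:
play_rows(rows=[0,0,0,0,0,0,1,0,0,0,0,0,0,1,0,0,0,0,0,0,1])

```text
t: 27.6
tcp_pos: [0.4761, 0.2346, 0.2057]
ee_rot: [0.609, 3.081, 0.002]
force: [-0.1, -0.4, -1.1]
width: 0.0234
gripper_force: 40.0
```

Run:
```python
from h import *
s=ctrl.sense();print(s['tcp_pos'],s['ee_rot'],s['force']); print(shift([.476,.2326,.1770]))
w=snap('wrist','w6.png');np.savez('pics/w6s.npz',**s)
i=w['img'][130:280,225:425][:,:,::-1];cv2.imwrite('pics/w6c.png',cv2.resize(i,(800,600),interpolation=cv2.INTER_CUBIC))
```

```text
[0.47609064 0.23456532 0.2057151 ] [6.08569618e-01 3.08088589e+00 1.93449407e-03] [-0.11719299 -0.44135338 -1.08109067]
[-0.06 -0.19  2.87]
```

View pics/w6c.png

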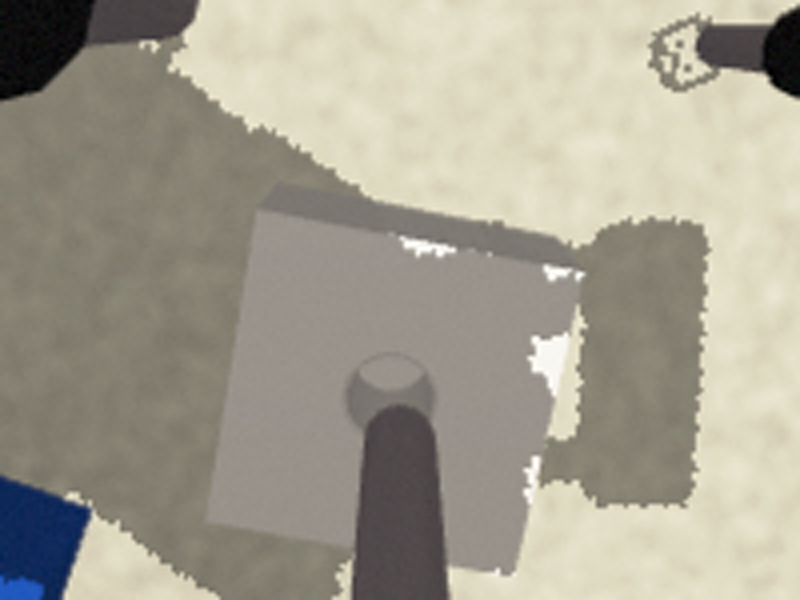

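The crop shows the hole centred at about (391,396), with the tip edge at (400,406) a little to its right.

Run:
```python
from h import *
s=dict(np.load('pics/w6.png.npz'));st=dict(np.load('pics/w6s.npz'));w=wcam(s,st)
Rt=R.from_rotvec(st['ee_rot']).as_matrix()
m=at(w,225+391.5/4,130+396/4,.055)
t=at(w,225+400/4,130+405.5/4,.086)-Rt[:,0]*.0067
print(m,t,Rt.T@(t-st['tcp_pos'])*100,Rt.T@(m-t)*100)
```

```text
[0.47600509 0.23436326 0.055     ] [0.47735916 0.23569018 0.08600613] [-0.06360502  0.13507305 11.97116679] [ 0.07761989 -0.17866487  3.10028968]
```

Call:
play_rows(rows=[0,0,0,0.03,-0.18,0,1,0,0,0,0.03,-0.18,1,1,0,0,0,0.03,-0.18,2,1,0,0,0,0.03,-0.18,2.6,1,0,0,0,0.03,-0.18,2.9,1,0,0,0,0.03,-0.18,3.1,1,0,0,0,0.03,-0.18,3.3,1,0,0,0,0.03,-0.18,3.4,1])

```text
t: 28.45
tcp_pos: [0.4748, 0.2329, 0.1707]
ee_rot: [0.608, 3.082, 0.0]
force: [-0.6, -0.1, -1.5]
width: 0.0237
gripper_force: 40.0
```

Call:
play_rows(rows=[0,0,0,0,0,0.1,1,0,0,0,0,0,0.2,1,0,0,0,0,0,0.3,1,0,0,0,0,0,0.4,1,0,0,0,0,0,0.5,1,0,0,0,0,0,0.6,1])

```text
t: 29.05
tcp_pos: [0.4747, 0.2328, 0.1647]
ee_rot: [0.608, 3.082, 0.0]
force: [0.3, 0.2, -1.2]
width: 0.0233
gripper_force: 40.0
```

Call:
play_rows(rows=[0,0,0,0,0,0.5,1,0,0,0,0,0,1,1,0,0,0,0,0,1.5,1,0,0,0,0,0,2,1,0,0,0,0,0,2.5,1,0,0,0,0,0,3,1,0,0,0,0,0,3.4,1,0,0,0,0,0,3.5,1])

```text
t: 29.85
tcp_pos: [0.4744, 0.2327, 0.1292]
ee_rot: [-0.608, -3.082, 0.001]
force: [1.1, 0.3, -1.3]
width: 0.0232
gripper_force: 40.0
```

Call:
play_rows(rows=[0,0,0,0,0,0.03,1,0,0,0,0,0,0.06,1,0,0,0,0,0,0.09,1,0,0,0,0,0,0.12,1,0,0,0,0,0,0.12,1])

```text
t: 30.35
tcp_pos: [0.4747, 0.2329, 0.1287]
ee_rot: [0.608, 3.082, 0.0]
force: [-0.9, 0.2, -1.6]
width: 0.0234
gripper_force: 40.0
```

Call:
play_rows(rows=[0,0,0,0,0,0.03,1,0,0,0,0,0,0.06,1,0,0,0,0,0,0.08,1,0,0,0,0,0,0.1,1,0,0,0,0,0,0.1,1])

```text
t: 30.85
tcp_pos: [0.4747, 0.2328, 0.1277]
ee_rot: [0.609, 3.082, 0.0]
force: [-0.6, 0.2, 0.3]
width: 0.0237
gripper_force: 40.0
```

Touching the floor. Opening slowly.

Call:
play_rows(rows=[0,0,0,0,0,0,2.5,0,0,0,0,0,0,2.7,0,0,0,0,0,0,3,0,0,0,0,0,0,4,0,0,0,0,0,0,5,0,0,0,0,0,0,6,0,0,0,0,0,0,7,0,0,0,0,0,0,7], grip_force=10)

```text
t: 31.65
tcp_pos: [0.4747, 0.2329, 0.1276]
ee_rot: [0.608, 3.082, 0.0]
force: [-1.3, -0.5, 0.5]
width: 0.0652
gripper_force: 0.0
```

Call:
play_rows(rows=[0,0,0,0,0,-0.5,7,0,0,0,0,0,-2,7,0,0,0,0,0,-4,7,0,0,0,0,0,-6,7,0,0,0,0,0,-8,7,0,0,0,0,0,-10,7,0,0,0,0,0,-12,7,0,0,0,0,0,-12,7])

```text
t: 32.45
tcp_pos: [0.476, 0.2335, 0.2505]
ee_rot: [0.608, 3.079, 0.005]
force: [0.3, 1.0, -0.3]
width: 0.0704
gripper_force: 0.0
```

Run:
```python
from h import *
s=ctrl.sense();t=snap('top','t7.png');
a=cv2.imread('pics/top1.png');b=cv2.imread('pics/t7.png')
# rod handle match: before vs after in top view
p=a[248:275,198:232];r=cv2.matchTemplate(b[235:290,180:250],p,cv2.TM_CCOEFF_NORMED);print(cv2.minMaxLoc(r),'expect loc (18,13)')
w=snap('wrist','w7.png');W=wcam(w,s);g=w['img'].astype(int)
print(s['tcp_pos'],s['width'],s['force'])
# bright handle-top disc
m=(cv2.imread('pics/w7.png',0)>0).astype(np.uint8)
d=np.array([.476,.2335,.173])-W['origin'];c=np.array(W['attitude']).T@d;u=w['mtx']@[c[0]/-c[2],-c[1]/-c[2],1];print('predicted handle px',u)
x,y=int(u[0]),int(u[1]);q=cv2.cvtColor(w['img'],cv2.COLOR_RGB2GRAY)[y-50:y+50:6,x-50:x+50:6];print(q)
```

```text
(-0.16463397443294525, 0.28902387619018555, (1, 2), (30, 0)) expect loc (18,13)
[0.47597699 0.23350802 0.25054415] 0.07035650557558672 [ 0.33509119  0.95853858 -0.29217168]
predicted handle px [322.63918488 255.53491582   1.        ]
[[107 104 110 129 128 130 129 128 130 129 126 128 128 129 129 127 109]
 [110 114 111 128 126 129 130 128  69  64 128 127 128 127 127 121 113]
 [108 112 112 128 127 127 128 109  64  62  96 129 126 127 127 115 116]
 [113 112 108 131 129 129 129 122  34  34 111 127 129 128 125 111 111]
 [111 108 109 129 129 126 128   4   6   6   9 129 127 128 128 111 110]
 [109 108 109 128 127 127 123   9   9  14   5  58 129 128 125 110 111]
 [113 106 127 127 128 128  43   5  11   9   8  15 147 128 111 113 108]
 [107 111 113 124 129 129   0 127 127 127 128  17 127 128 199 191 199]
 [106 114 107 109 102 110  21 191 168 128 218  62 212 127 190 189 195]
 [102 110 107 106 111 111  16 183 189 184 193   9 194 200 188 194 189]
 [192 185 109 106 106 111 180 187 189 185 190 184 190 193 196 195 194]
 [189 182 187 191 112 110 193 195 177 172 191 190 189 187 197 195 193]
 [184 183 189 189 192 185 189 195 186 186 191 190 189 186 186 191 195]
 [189 185 185 191 194 188 193 190 190 193 184 193 188 183 194 187 184]
 [189 187 188 183 183 190 111  72  78 185 191 180 184 186 186 195 189]
 [186 186 192 191 181 190  65  72  74  73  72 106 191 190 186 190 188]
 [193 185 186 190 181 110  65  74  68  71  73  73  71  73 167 189 193]]
```

The rod stands upright at the predicted pixel and the gripper is clear. Handing in.

```bash
python3 -c "
from h import *
print(ctrl.job_done())"
```

```text
the job is handed in; nothing more can be done
None
```

The stopper was pushed out and lies in the tray, the rod stands released in its block, and the job is handed in (no verdict was returned); the highest push I read was about 11 N, and the bottle, rack and beaker were left alone.

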